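# Put the low hand plane away in its case

### The job

Put the low plane (the one that fits below the rim of the open plywood case, not the taller plane or the grey stone) into the case, flat on its sole, setting it down rather than dropping it. Let go, check that nothing stands above the rim, then close the lid fully. Leave the tall plane and the stone where they are.

Things in the scene. Friction and masses are not known exactly. Their poses are not given: they have to be found in the camera images.
- low_plane: Smaller of two planes, dark steel and wood, standing on its sole: 110 long (x), 42 wide (y), 36 mm high, about 0.35 kg. Origin: centre of the sole's underside; z up; round knob at its +x end. Its steel cheeks are flat and parallel, 42 mm apart over their outsides, 68 mm long about the origin and 28 mm high: grip across them (along y), about 22 mm above the sole.
- case: Square open plywood case with grey floor lining, fixed to the bench. Outside 166 x 166 mm, rim 54 mm high, walls and floor 8 mm thick: inside 150 x 150, 46 mm deep. Origin: centre of its underside, on the bench; z up. The lid's hinge line runs along the case's x above its +y wall, 83 mm from the origin, 54.5 mm above the bench. Turned up to 0.3 rad from the world axes.
- lid (a joint): Lid angle (rad): 0 closed on the rim, 1.57 upright, more = leaning back (to the case's +y); starts at 1.65 to 1.85, stops at 1.95. A plain plywood panel, 166 x 166 x 9 mm, no handle or latch; its underside pivots on the hinge line, the free edge is 166 mm from it. Push it over from behind (from +y) and down. The stiff hinge stays where it is left; it takes up to 3 N at the free edge.
- tall_plane: Bystander: larger plane of the same materials, 150 long (x) by 46 wide, with an upright rear handle 64 mm high, too tall for the case. Origin: centre of its underside.
- stone: Bystander: plain grey sharpening stone, 110 (x) x 42 x 24 mm, a flat block. Origin: centre of its underside.

How it is judged:
On the way:
1. the low plane lies flat on the floor of the case, let go, with nothing above the rim, while the lid is still open (more than 1.2 rad) (x of low_plane in the frame of case between -0.06 and 0.06 m and y of low_plane in the frame of case between -0.06 and 0.06 m and z of low_plane in the frame of case between 0.003 and 0.015 m and angle between low_plane's own z axis and vertical below 0.17 rad and contact force between low_plane and the fingers below 0.05 N and value of joint lid above 1.2 rad), for 0.2 s.
At the end, for the whole second after the job is handed in: The low plane lies at rest, released, flat on its sole (within 10 degrees) on the floor of the case, wholly inside it, and the lid is closed on the rim (within 0.06 rad) (x of low_plane in the frame of case between -0.06 and 0.06 m and y of low_plane in the frame of case between -0.06 and 0.06 m and z of low_plane in the frame of case between 0.003 and 0.015 m and angle between low_plane's own z axis and vertical below 0.17 rad and contact force between low_plane and the fingers below 0.05 N and value of joint lid below 0.06 rad and linear speed of low_plane below 0.02 m/s); the robot touches nothing.
It fails at once if the low plane was dropped (falls free faster than 0.7 m/s, a fall of about 25 mm) (contact force between low_plane and the fingers below 0.01 N and linear speed of low_plane above 0.7 m/s).
It fails at once if the tall plane was moved by more than 30 mm (distance of tall_plane from where it was at the start of the episode above 0.03 m).
It fails at once if the stone was moved by more than 30 mm (distance of stone from where it was at the start of the episode above 0.03 m).
It also fails if it takes over 64 s, if anything falls off the work surface, if the arm or the gripper's body presses on something with over 40 N, if the wrist force passes 120 N, or if a joint passes its speed limit or range.

### The arm

A 7-joint arm with a two-finger parallel gripper is mounted at the origin on the work surface. World frame = base frame: x ahead of the robot, y to its left, z up, the work surface at z = 0. Lengths are in m, angles in rad, forces in N, time in s.
With the tool pointing down it reaches from about 0.4 to 0.9 m from the base axis. Payload 5.5 kg.
Tool frame: the origin (TCP) lies on the centre line of the jaws, within the pads' length; the fingertips stand 11 mm ahead of it and the grasp point (between the pads) lies 8 mm behind it; z points along the fingers, y is the line along which they close (so a half turn about z gives the same grasp; the last joint's range is limited). The gripper opens to 92 mm and grips with 3 to 60 N. Pads are 19 mm wide; open, the fingers measure 130 mm over their backs; the gripper's body (75 mm by 190 mm) begins 47 mm behind the grasp point.
Start: joints at [1.391, 0.501, -0.427, 1.55, 0.221, 1.138, -0.21], TCP at [0.279, -0.587, 0.238] pointing down, gripper open.
Joint ranges: [-2.88, 2.88], [-0.31, 2.03], [-1.54, 1.56], [0.2, 2.42], [-1.41, 4.55], [0.19, 2.02], [-2.57, 2.57]. Speed limits (rad/s): [2.57, 2.57, 3.14, 3.14, 3.14, 3.14, 3.14].

### API

Orientations are given as a unit quaternion [w, x, y, z].
In Python, from plant import r, cams, ticket gives the robot as it stands.
- The arm moves only by the tool drive_tool, never from a script. Its argument "moves" is one flat list of numbers, 4 for each row, row after row: the shift along the world's x, y, z as a fraction of full scale, then the turn about the world's z as a fraction of full scale. A call has 1 to 20 rows; each row shifts and turns the commanded pose from where the row before left it; what a row does not reach is not made up. Full scale, the value 1, is 20 mm for a shift and 0.08 rad for a turn. A row lasts 1/12 s, in which the tool goes at most 41.7 mm and 7.16 degrees, less where a joint would pass 70% of its speed; a pose out of reach is approached as far as the arm can. A call with a number of a shift or a turn outside -1 to 1 is refused whole. A call with a gripper value outside its range is refused whole. "hand" is the opening, from 0 (shut) to 1 (fully open), set as the call begins (left out, the last holds). The fingers move at their own pace and stop on an object; the grip force is fixed at half the most. Time passes only in rows, so rows that do not move let the fingers close. It gives the time, the measured TCP pose, the force, the opening and the grip force at its end, in the units of the state.
- r.observe(): the state, without advancing time (a new reading comes with each control period).
- cams.camera(name): name is "scene" or "top"; returns a dict with "color" (480x640x3 uint8, red, green, blue), "K" (3x3 intrinsics, pixels), "R" (3x3) and "t" (3): a world point X has camera coordinates R X + t. Camera axes: x right, y down, z forward; pixel columns grow to the right and rows downward; lengths in m; the calibration is good to about 2 mm. A picture is of the moment at which its call begins. There is no depth.
- ticket.close_job(): hands the job in; it is judged then, once.
The state is a dict: "t": time; "joint_pos": joint angles; "qd": joint speeds; "tau": joint torques, N m; "position": TCP position; "eef_rot": TCP orientation; "ft_force": force on the tool from outside, world axes, zero at the start; "wrist_torque": the same for the moment, N m; "width": finger opening in m; "finger_force": force on a finger pad.
Only numpy, scipy, OpenCV 4.12 (cv2) and the standard library are available. Lean on these libraries where they do the work, as an engineer would, in place of code of your own. Each camera call takes 0.05 s, during which the arm holds its last target. There are 200 camera calls.

## Working session

There is one attempt and no reset: what is moved stays moved. The work goes in short steps, Python scripts to look and compute and a tool call to move; the robot and the scene stay as the last step left them, time stands still between calls to the robot, and variables do not carry over. Pictures are saved under pics/ and viewed, at most 10 in all, crops included, and the job is handed in when it is done.

Besides the shell and the picture viewer there is one more tool, called as name(argument=value, ...) on one line, values as JSON. drive_tool: Moves the arm, as the interface text tells. Shift numbers are shares of 20 mm and turn numbers shares of 0.08 rad, none past 1 either way. Its arguments: {"type":"object","properties":{"moves":{"type":"array"},"hand":{"type":"number"}},"required":["moves"]}

```bash
mkdir -p pics; python3 - <<'E'
from plant import r,cams
import cv2,numpy as np
for n in("top","scene"):
    c=cams.camera(n); cv2.imwrite(f"pics/{n}0.png",c["color"][:,:,::-1]); np.savez(f"{n}.npz",**c)
    print(n,c["K"].tolist(),np.round(c["R"],3).tolist(),c["t"], -c["R"].T@c["t"])
s=r.observe();print(s["position"],s["eef_rot"],s["width"])
E
```

```text
top [[467.98842840152525, 0.0, 317.6610715486261], [0.0, 467.98842840152525, 243.67083021325934], [0.0, 0.0, 1.0]] [[0.012, -1.0, 0.017], [-0.991, -0.014, -0.131], [0.131, -0.015, -0.991]] [-0.11598468  0.55851034  0.73633962] [ 0.45816342 -0.09715709  0.80512673]
scene [[495.7588919432784, 0.0, 317.03627144791375], [0.0, 495.7588919432784, 240.1062297299071], [0.0, 0.0, 1.0]] [[-0.204, 0.979, 0.002], [0.614, 0.13, -0.778], [-0.762, -0.157, -0.628]] [ 0.20968965 -0.2683911   1.46350216] [1.32329996 0.05964207 0.70933923]
[ 0.27819872 -0.58678999  0.23679184] [-8.59333804e-04  9.75586165e-01  2.19615271e-01 -1.68022874e-04] 0.09147248723962469
```

View pics/top0.png

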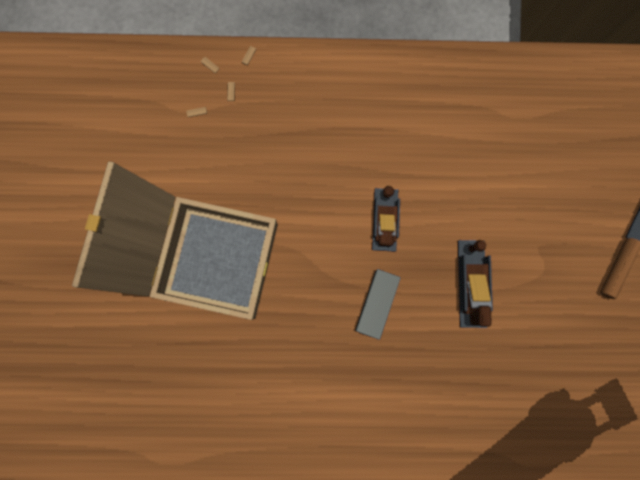

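View pics/scene0.png

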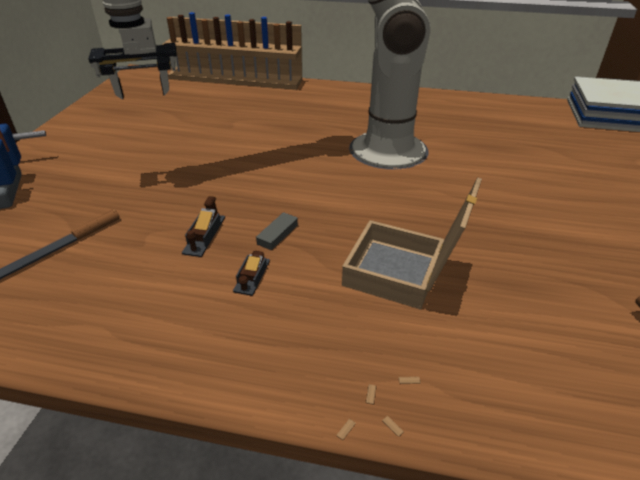

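The top view (up is +x, left is +y) shows the case rim corners at about (177,199), (275,219), (252,318) and (152,296), with the lid on the left (+y) side. The low plane is at (387,220), the stone at (378,304) and the tall plane at (477,285). The scene view agrees: low plane at (252,270), case at (395,265), lid leaning right.

```bash
cat >h.py <<'E'
import cv2,numpy as np
def ray(c,p,z):
    d=c["R"].T@np.linalg.inv(c["K"])@np.array([p[0],p[1],1.]); o=-c["R"].T@c["t"]
    return o+d*(z-o[2])/d[2]
def proj(c,X):
    q=c["K"]@(c["R"]@np.asarray(X)+c["t"]); return q[:2]/q[2]
def tri(a,pa,b,pb):
    A=[];y=[]
    for c,p in((a,pa),(b,pb)):
        o=-c["R"].T@c["t"]; d=c["R"].T@np.linalg.inv(c["K"])@np.array([p[0],p[1],1.]); d/=np.linalg.norm(d)
        P=np.eye(3)-np.outer(d,d);A.append(P);y.append(P@o)
    return np.linalg.lstsq(np.vstack(A),np.hstack(y),rcond=None)[0]
E
python3 - <<'E'
from h import *
T=np.load("top.npz");S=np.load("scene.npz")
R=[ray(T,p,.054) for p in((177,199),(275,219),(252,318),(152,296))]
print("rim",np.round(R,4).tolist(),np.mean(R,0),[np.linalg.norm(R[i]-R[i-1]) for i in range(4)])
d=(R[0]+R[3]-R[1]-R[2]);print("yaw",np.arctan2(d[1],d[0])-np.pi/2)
for i in (0,3): print(tri(T,[(111,163),(76,286)][i//3],S,[(480,181),(437,290)][0]))
im=T["color"].astype(int); m=((im[:,:,0]-im[:,:,2])<25).astype(np.uint8)*255
m=cv2.morphologyEx(m,cv2.MORPH_CLOSE,np.ones((5,5)))
m[:150]=0;m[350:]=0;m[:,:330]=0;m[:,520:]=0
for c in cv2.findContours(m,0,2)[0]:
    if cv2.contourArea(c)<200: continue
    q=cv2.minAreaRect(c);b=cv2.boxPoints(q)
    W=np.array([ray(T,p,.004) for p in b]);e=W[1]-W[0];f=W[2]-W[1]
    print(np.round(b).tolist(),W.mean(0).round(4),np.linalg.norm(e).round(4),np.linalg.norm(f).round(4),np.arctan2(e[1],e[0]).round(3),np.arctan2(f[1],f[0]).round(3))
im=cv2.resize(T["color"][170:350,350:500,::-1],None,fx=4,fy=4)[:600]; im2=cv2.resize(S["color"][180:310,220:340,::-1],None,fx=4,fy=4)
cv2.imwrite("pics/crop.png",im[:560])
E
```

```text
rim [[0.6281, 0.1217, 0.054], [0.5973, -0.0388, 0.054], [0.4377, -0.0061, 0.054], [0.4704, 0.1531, 0.054]] [0.53341412 0.0574789  0.054     ] [np.float64(0.16080493586464487), np.float64(0.16335458448604703), np.float64(0.16290569545551195), np.float64(0.1626192096621533)]
yaw -0.19610206920151607
[0.61820943 0.15618543 0.28266095]
[0.47919097 0.19826613 0.20924319]
[[354.0, 331.0], [375.0, 268.0], [400.0, 277.0], [379.0, 339.0]] [ 0.4634 -0.2123  0.004 ] 0.1113 0.0449 -0.325 -1.881
[[457.0, 240.0], [490.0, 239.0], [493.0, 327.0], [460.0, 328.0]] [ 0.5002 -0.3799  0.004 ] 0.058 0.1504 -1.522 3.139
[[371.0, 250.0], [374.0, 189.0], [400.0, 190.0], [397.0, 251.0]] [ 0.6087 -0.2277  0.004 ] 0.1082 0.0457 -0.049 -1.601
```

View pics/crop.png

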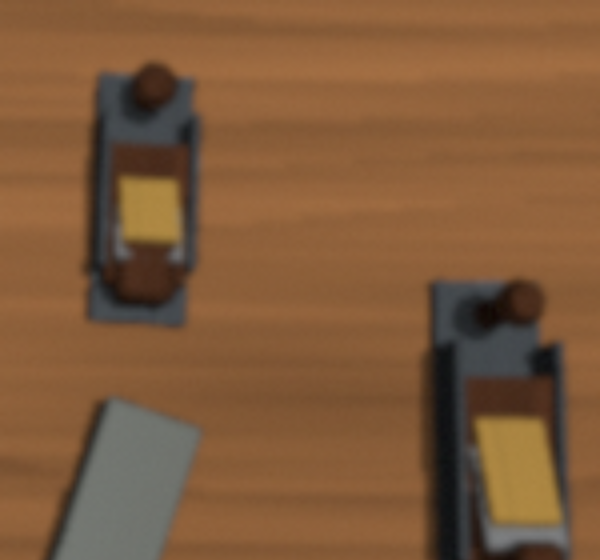

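The crop gives the low plane's sole corners at about (375,189), (398,189), (396,251) and (372,250) in the full image. That puts its centre at (0.609, -0.227) with yaw about -0.045. The case is at (0.533, 0.057) with yaw about -0.196. I'm moving above the plane.

drive_tool(moves=[0.92, 1, -0.2, -0.34, 0.92, 1, -0.2, -0.34, 0.92, 1, -0.2, -0.34, 0.92, 1, -0.2, -0.34, 0.92, 1, -0.2, -0.34, 0.92, 1, -0.2, -0.34, 0.92, 1, -0.2, -0.34, 0.92, 1, -0.2, -0.34, 0.92, 1, -0.2, -0.34, 0.92, 1, -0.2, -0.34, 0.92, 1, -0.2, -0.34, 0.92, 1, -0.2, -0.34, 0.92, 1, -0.2, -0.34, 0.92, 1, -0.2, -0.34, 0.92, 1, -0.2, -0.34, 0.92, 1, -0.2, -0.34, 0.92, 1, -0.2, -0.34, 0.92, 1, -0.2, -0.34, 0, 0, 0, 0, 0, 0, 0, 0], hand=1)

```text
t: 1.77
position: [0.6105, -0.2243, 0.1649]
eef_rot: [-0.001, 1.0, -0.021, -0.0]
ft_force: [-0.9, -0.4, -0.1]
width: 0.0918
finger_force: 0.0
```

drive_tool(moves=[-0.05, -0.1, -0.9, 0, -0.05, -0.05, -0.9, 0, 0, 0, -0.9, 0, 0, 0, -0.9, 0, 0, 0, -0.9, 0, 0, 0, -0.9, 0, 0, 0, -0.7, 0, 0, 0, -0.5, 0, 0, 0, -0.4, 0, 0, 0, -0.3, 0, 0, 0, -0.1, 0, 0, 0, 0, 0, 0, 0, 0, 0])

```text
t: 2.85
position: [0.6083, -0.2304, 0.0184]
eef_rot: [0.0, 1.0, -0.023, 0.001]
ft_force: [0.8, 0.5, 0.3]
width: 0.0919
finger_force: 0.0
```

drive_tool(moves=[0, 0, 0, 0, 0, 0, 0, 0, 0, 0, 0, 0, 0, 0, 0, 0, 0, 0, 0, 0, 0, 0, 0, 0, 0, 0, 0, 0, 0, 0, 0, 0], hand=0)

```text
t: 3.52
position: [0.6078, -0.2296, 0.0177]
eef_rot: [-0.0, 1.0, -0.023, 0.0]
ft_force: [0.1, 2.7, -0.1]
width: 0.0433
finger_force: 1.1
```

drive_tool(moves=[0, 0, 0, 0, 0, 0, 0, 0, 0, 0, 0, 0, 0, 0, 0.2, 0, 0, 0, 0.4, 0, 0, 0, 0.6, 0, 0, 0, 0.9, 0, 0, 0, 0.9, 0, 0, 0, 0.9, 0, 0, 0, 0.9, 0, 0, 0, 0.9, 0, 0, 0, 0.9, 0, 0, 0, 0.4, 0, 0, 0, 0, 0, 0, 0, 0, 0], hand=0)

```text
t: 4.77
position: [0.6077, -0.2307, 0.1582]
eef_rot: [0.0, 1.0, -0.024, 0.0]
ft_force: [-0.0, 0.2, -4.7]
width: 0.042
finger_force: 30.0
```

```bash
python3 - <<'E'
from plant import r,cams
import cv2,numpy as np
c=cams.camera("scene");cv2.imwrite("pics/s1.png",cv2.resize(c["color"][100:320,180:500,::-1],None,fx=2.5,fy=2.5))
s=r.observe();print(s["position"],s["joint_pos"],s["width"],s["finger_force"])
E
```

```text
[ 0.60696281 -0.23041657  0.15707592] [ 0.61336434  0.58161745 -0.40920252  1.62098823  0.26397386  0.99520874
 -1.4984058 ] 0.04137116551037019 29.99780684709549
```

View pics/s1.png

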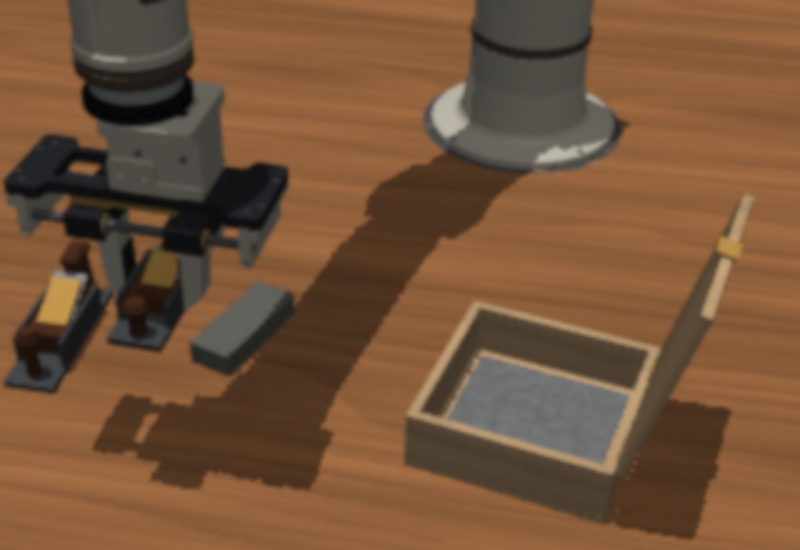

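The plane is held level in the jaws (crop around (150,300)). The lid is open and the case is clear. I'll move over the case and turn the plane along case y so that the gripper body clears the lid.

drive_tool(moves=[-0.21, 0.79, 0, 0.986, -0.21, 0.79, 0, 0.986, -0.21, 0.79, 0, 0.986, -0.21, 0.79, 0, 0.986, -0.21, 0.79, 0, 0.986, -0.21, 0.79, 0, 0.986, -0.21, 0.79, 0, 0.986, -0.21, 0.79, 0, 0.986, -0.21, 0.79, 0, 0.986, -0.21, 0.79, 0, 0.986, -0.21, 0.79, 0, 0.986, -0.21, 0.79, 0, 0.986, -0.21, 0.79, 0, 0.986, -0.21, 0.79, 0, 0.986, -0.21, 0.79, 0, 0.986, -0.21, 0.79, 0, 0.986, -0.21, 0.79, 0, 0.986, -0.21, 0.79, 0, 0.986, 0, 0, 0, 0, 0, 0, 0, 0])

```text
t: 6.48
position: [0.531, 0.055, 0.1567]
eef_rot: [-0.001, 0.773, 0.634, -0.001]
ft_force: [-0.3, -0.2, -4.7]
width: 0.042
finger_force: 30.0
```

```bash
python3 - <<'E'
from plant import r,cams
import cv2,numpy as np
c=cams.camera("scene");a=c["color"][60:320,280:520,::-1]
d=cams.camera("top");b=d["color"][120:380,60:320,::-1]
cv2.imwrite("pics/s2.png",cv2.resize(np.hstack([a,b]),None,fx=1.6,fy=1.6))
s=r.observe();q=s["eef_rot"];print(s["position"],2*np.arctan2(q[2],q[1]),s["width"],s["finger_force"],s["ft_force"])
E
```

```text
[0.53179974 0.05308592 0.15689958] 1.3712005109003593 0.04185293797640737 29.997775554656982 [-0.14216252  0.35454555 -3.90169983]
```

View pics/s2.png

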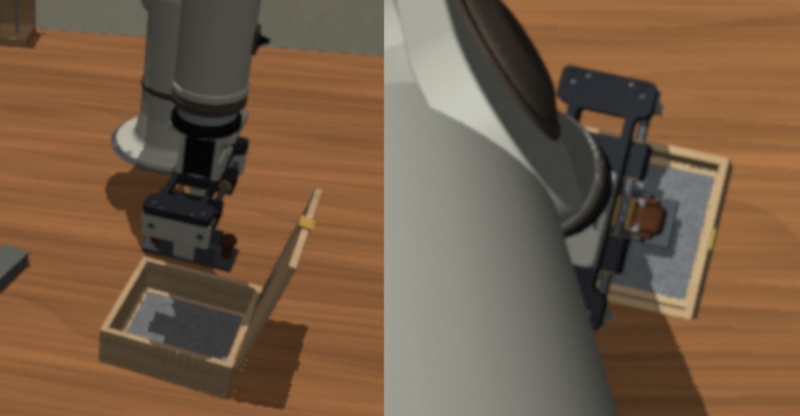

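The plane is centred over the opening, aligned with the case and clear of the lid. I'm lowering it.

drive_tool(moves=[0, 0, -0.6, 0, 0, 0, -0.6, 0, 0, 0, -0.6, 0, 0, 0, -0.6, 0, 0, 0, -0.6, 0, 0, 0, -0.6, 0, 0, 0, -0.6, 0, 0, 0, -0.6, 0, 0, 0, -0.6, 0, 0, 0, -0.4, 0, 0, 0, -0.3, 0, 0, 0, -0.2, 0, 0, 0, 0, 0, 0, 0, 0, 0])

```text
t: 7.75
position: [0.5323, 0.0542, 0.0319]
eef_rot: [0.0, 0.773, 0.634, 0.0]
ft_force: [0.7, -0.1, -3.6]
width: 0.0417
finger_force: 30.0
```

drive_tool(moves=[0, 0, -0.05, 0, 0, 0, -0.05, 0, 0, 0, 0, 0])

```text
t: 8.0
position: [0.5324, 0.054, 0.03]
eef_rot: [0.0, 0.773, 0.634, 0.0]
ft_force: [-0.9, -1.0, -4.5]
width: 0.0418
finger_force: 30.0
```

drive_tool(moves=[0, 0, -0.05, 0, 0, 0, -0.05, 0, 0, 0, 0, 0])

```text
t: 8.25
position: [0.5321, 0.054, 0.0277]
eef_rot: [0.0, 0.773, 0.634, -0.0]
ft_force: [0.1, 0.2, -4.7]
width: 0.0416
finger_force: 30.0
```

drive_tool(moves=[0, 0, -0.05, 0, 0, 0, 0, 0])

```text
t: 8.42
position: [0.5321, 0.0541, 0.0266]
eef_rot: [-0.0, 0.773, 0.634, -0.0]
ft_force: [0.5, 0.2, -3.7]
width: 0.0417
finger_force: 30.0
```

drive_tool(moves=[0, 0, -0.05, 0, 0, 0, 0, 0])

```text
t: 8.58
position: [0.5322, 0.0541, 0.0257]
eef_rot: [0.0, 0.773, 0.634, 0.0]
ft_force: [-0.3, -0.3, -4.6]
width: 0.042
finger_force: 30.0
```

drive_tool(moves=[0, 0, -0.05, 0, 0, 0, 0, 0])

```text
t: 8.75
position: [0.5323, 0.0541, 0.0257]
eef_rot: [0.0, 0.773, 0.634, -0.0]
ft_force: [-3.2, -0.7, 6.4]
width: 0.0416
finger_force: 30.0
```

drive_tool(moves=[0, 0, -0.03, 0, 0, 0, 0, 0])

```text
t: 8.92
position: [0.5323, 0.0541, 0.0256]
eef_rot: [0.001, 0.773, 0.634, -0.0]
ft_force: [-6.1, -1.0, 12.8]
width: 0.0418
finger_force: 30.0
```

The plane has touched the floor. I'm releasing it partly open, then rising.

drive_tool(moves=[0, 0, 0, 0, 0, 0, 0, 0, 0, 0, 0, 0, 0, 0, 0, 0, 0, 0, 0, 0, 0, 0, 0, 0], hand=0.7)

```text
t: 9.42
position: [0.5322, 0.0542, 0.024]
eef_rot: [-0.0, 0.773, 0.634, 0.0]
ft_force: [0.8, -0.2, -0.1]
width: 0.0643
finger_force: 0.0
```

drive_tool(moves=[0, 0, 0.2, 0, 0, 0, 0.4, 0, 0, 0, 0.7, 0, 0, 0, 1, 0, 0, 0, 1, 0, 0, 0, 1, 0, 0, 0, 1, 0, 0, 0, 1, 0, 0, 0, 1, 0, 0, 0, 1, 0, 0, 0, 1, 0, 0, 0, 1, 0, 0, 0, 1, 0, 0, 0, 1, 0, 0, 0, 1, 0, 0, 0, 1, 0, 0, 0, 0, 0])

```text
t: 10.83
position: [0.5339, 0.0554, 0.3154]
eef_rot: [0.002, 0.773, 0.634, 0.003]
ft_force: [1.1, 0.4, 0.7]
width: 0.0643
finger_force: 0.0
```

```bash
python3 - <<'E'
from plant import r,cams
from h import *
T=np.load("top.npz");S=np.load("scene.npz")
yw=-.196;ex=np.array([np.cos(yw),np.sin(yw)]);ey=np.array([-ex[1],ex[0]]);C=np.array([.5334,.0575])
for a,b in(((111,163),(463,226)),((76,286),(479,179))):
    P=tri(T,a,S,b);l=(P[:2]-C)@np.c_[ex,ey];print("edge",P,l,np.arctan2(P[2]-.0545,.083-l[1]))
for th in (1.5,1.3,1.1,.9,.7,.5,.3,.1,0):
    rr=.145; y=.083-rr*np.cos(th)+.009*np.sin(th)+.0095; z=.0545+rr*np.sin(th)+.009*np.cos(th)+.011
    print(th,(C+ey*y).round(3),round(z,3),"casey",round(y,3))
print("behind",C+ey*.23, "ey",ey)
c=cams.camera("scene");a=c["color"][60:320,280:520,::-1]
d=cams.camera("top");b=d["color"][120:380,60:320,::-1]
cv2.imwrite("pics/s3.png",cv2.resize(np.hstack([a,b]),None,fx=1.6,fy=1.6))
s=r.observe();print(s["position"],s["eef_rot"])
E
```

```text
edge [0.63781636 0.16281013 0.21519176] [0.08190826 0.12362862] 1.8184421457329467
edge [0.47907172 0.19589287 0.21338847] [-0.08023974  0.12516282] 1.8301794494962733
1.5 [0.551 0.147] 0.211 casey 0.091
1.3 [0.546 0.119] 0.208 casey 0.062
1.1 [0.54  0.092] 0.199 casey 0.035
0.9 [0.535 0.067] 0.185 casey 0.009
0.7 [0.531 0.045] 0.166 casey -0.013
0.5 [0.527 0.028] 0.143 casey -0.03
0.3 [0.525 0.015] 0.117 casey -0.043
0.1 [0.523 0.008] 0.089 casey -0.051
0 [0.523 0.006] 0.074 casey -0.052
behind [0.57819192 0.28309628] ey [0.19474749 0.98085341]
[0.53233463 0.05443717 0.31174308] [0.00109567 0.77329939 0.63403959 0.00080712]
```

View pics/s3.png

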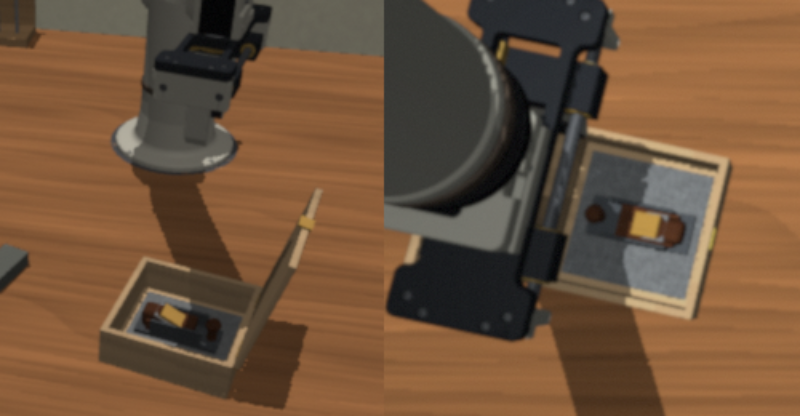

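The plane lies flat inside the case, well below the rim, and the lid is still open at about 1.82 rad. I'm going behind the lid with the fingers closed.

drive_tool(moves=[0.2, 0.97, 0, 0, 0.2, 0.97, 0, 0, 0.2, 0.97, 0, 0, 0.2, 0.97, 0, 0, 0.2, 0.97, 0, 0, 0.2, 0.97, 0, 0, 0.2, 0.97, 0, 0, 0.2, 0.97, 0, 0, 0.2, 0.97, 0, 0, 0.2, 0.97, 0, 0, 0.2, 0.97, 0, 0, 0, 0, 0, 0, 0, 0, 0, 0], hand=0)

```text
t: 12.02
position: [0.5749, 0.2686, 0.3091]
eef_rot: [-0.001, 0.772, 0.635, -0.001]
ft_force: [-0.3, 0.2, -0.6]
width: 0.0006
finger_force: 0.0
```

drive_tool(moves=[0, 0, -0.93, 0, 0, 0, -0.93, 0, 0, 0, -0.93, 0, 0, 0, -0.93, 0, 0, 0, -0.93, 0, 0, 0, -0.93, 0, 0, 0, 0, 0, 0, 0, 0, 0])

```text
t: 12.68
position: [0.5755, 0.2656, 0.1975]
eef_rot: [-0.0, 0.774, 0.633, -0.002]
ft_force: [0.0, -0.2, 0.2]
width: 0.0006
finger_force: 0.0
```

drive_tool(moves=[-0.1, -0.49, 0, 0, -0.1, -0.49, 0, 0, -0.1, -0.49, 0, 0, -0.1, -0.49, 0, 0, -0.1, -0.49, 0, 0, -0.1, -0.49, 0, 0, -0.1, -0.49, 0, 0, -0.1, -0.49, 0, 0, -0.1, -0.49, 0, 0, -0.1, -0.49, 0, 0, -0.1, -0.49, 0, 0, -0.1, -0.49, 0, 0, 0, 0, 0, 0])

```text
t: 13.77
position: [0.5519, 0.1469, 0.1982]
eef_rot: [0.001, 0.774, 0.633, -0.001]
ft_force: [-0.2, 0.2, -0.4]
width: 0.0004
finger_force: 0.0
```

drive_tool(moves=[-0.13, -0.64, 0, 0, -0.13, -0.64, 0, 0, -0.13, -0.64, -0.2, 0, -0.13, -0.64, -0.2, 0, -0.12, -0.62, -0.33, 0, -0.12, -0.62, -0.33, 0, -0.1, -0.5, -0.43, 0, -0.1, -0.5, -0.43, 0])

```text
t: 14.43
position: [0.5325, 0.0524, 0.1591]
eef_rot: [-0.0, 0.774, 0.634, -0.0]
ft_force: [0.2, 1.8, 0.3]
width: 0.0007
finger_force: 0.5
```

```bash
python3 - <<'E'
from plant import r,cams
from h import *
c=cams.camera("scene");a=c["color"][60:320,280:520,::-1]
d=cams.camera("top");b=d["color"][120:380,60:320,::-1]
cv2.imwrite("pics/s4.png",cv2.resize(np.hstack([a,b]),None,fx=1.6,fy=1.6))
s=r.observe();print(s["position"],s["ft_force"])
E
```

```text
[0.53144892 0.05076331 0.15790546] [-0.25124995 -0.40611454 -0.42510467]
```

View pics/s4.png

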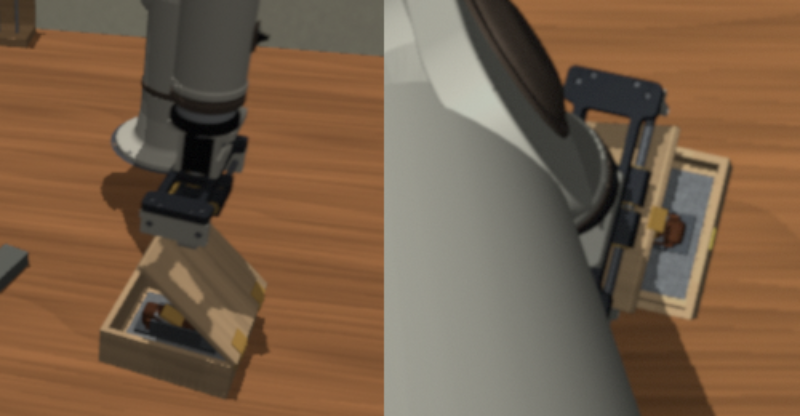

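The lid has swung over to about 0.75 rad ahead of the fingers, and the plane is undisturbed below it. I'm continuing down the arc.

drive_tool(moves=[-0.08, -0.38, -0.5, 0, -0.08, -0.38, -0.5, 0, -0.06, -0.3, -0.6, 0, -0.06, -0.3, -0.6, 0, -0.03, -0.15, -0.5, 0, -0.03, -0.15, -0.5, 0, -0.02, -0.1, -0.4, 0, 0, 0, -0.25, 0, 0, 0, -0.15, 0, 0, 0, 0, 0])

```text
t: 15.37
position: [0.5253, 0.019, 0.0795]
eef_rot: [-0.0, 0.773, 0.634, -0.0]
ft_force: [0.2, 0.4, 0.0]
width: 0.0004
finger_force: 0.0
```

drive_tool(moves=[0, 0, -0.1, 0, 0, 0, -0.1, 0, 0, 0, 0, 0])

```text
t: 15.62
position: [0.5259, 0.0189, 0.0762]
eef_rot: [0.0, 0.773, 0.634, 0.0]
ft_force: [-0.1, 0.3, 0.0]
width: 0.0003
finger_force: 0.0
```

drive_tool(moves=[0, 0, -0.05, 0, 0, 0, 0, 0])

```text
t: 15.78
position: [0.5259, 0.0188, 0.0753]
eef_rot: [0.0, 0.773, 0.634, 0.0]
ft_force: [-0.4, 0.1, 0.1]
width: 0.0
finger_force: 0.0
```

drive_tool(moves=[0, 0, -0.05, 0, 0, 0, 0, 0])

```text
t: 15.95
position: [0.526, 0.0187, 0.0748]
eef_rot: [0.0, 0.773, 0.634, 0.0]
ft_force: [-1.6, -0.5, 5.5]
width: 0.0003
finger_force: 2.8
```

Firm contact at z 0.0748, the height expected for a closed lid. One more small press, then I retreat and look.

drive_tool(moves=[0, 0, -0.05, 0, 0, 0, 0, 0])

```text
t: 16.12
position: [0.526, 0.0188, 0.0746]
eef_rot: [0.001, 0.773, 0.634, -0.0]
ft_force: [-4.9, 0.1, 14.7]
width: 0.0007
finger_force: 7.5
```

drive_tool(moves=[0, 0, 0.3, 0, 0, 0, 0.6, 0, 0, 0, 1, 0, 0, 0, 1, 0, 0, 0, 1, 0, 0, 0, 1, 0, 0, 0, 1, 0, 0, -1, 1, 0, 0, -1, 1, 0, 0, -1, 0, 0, 0, -1, 0, 0, 0, -1, 0, 0, 0, -1, 0, 0, 0, -1, 0, 0, 0, -1, 0, 0, 0, -1, 0, 0, 0, -1, 0, 0, 0, 0, 0, 0])

```text
t: 17.62
position: [0.5251, -0.1867, 0.2313]
eef_rot: [0.001, 0.775, 0.631, -0.001]
ft_force: [0.0, -0.5, -0.1]
width: 0.0002
finger_force: 0.0
```

```bash
python3 - <<'E'
from plant import r,cams
from h import *
c=cams.camera("scene");a=c["color"][160:320,300:520,::-1]
d=cams.camera("top");b=d["color"][180:340,100:320,::-1]
cv2.imwrite("pics/s5.png",cv2.resize(np.hstack([a,b]),None,fx=1.8,fy=1.8))
s=r.observe();print(s["position"],s["ft_force"])
E
```

```text
[ 0.52553511 -0.18189237  0.23145013] [0.28483112 0.27641898 0.49016456]
```

View pics/s5.png

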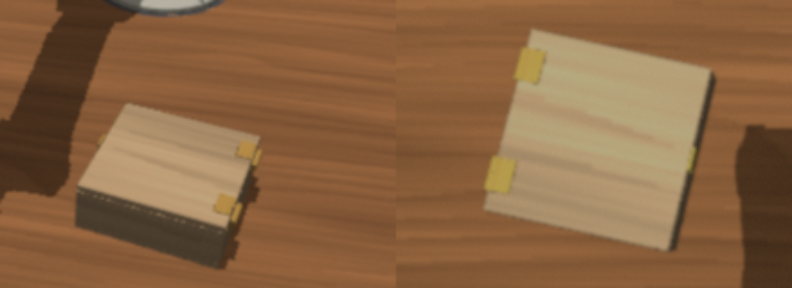

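The lid sits flush on the rim in both views (scene crop lid (80–260, 105–225)), and the arm is clear.

```bash
python3 -c "
from plant import ticket
print(ticket.close_job())"
```

```text
the job is handed in; nothing more can be done
None
```

The low plane is set down flat in the case and released, the lid looks fully closed on the rim in both views, and the job is handed in at about 18 s; the hand-in returned no verdict, and the arm touched neither the tall plane nor the stone.

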